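# Stop a TLC plate with the straightedge and hold the spotting head in the marked lane

## Task

Get the plate spotter ready for the next sample: bring the white plate fully home against the fence behind it, with the straightedge lying flat and flush along the plate's front edge as its stop, roughly centred on the plate, and let go of it. Then slide the blue spotting head along its rail to the lane marked by the red dot until you feel it click into that lane's notch, and finish still gripping it there by its black grip, keeping it still in the notch while I load the capillary. Do not disturb the two vials, the bottle or the beaker.

Things in the scene. Friction and masses are not known exactly. Their poses are not given: they have to be found in the camera images.
- bench: Fixed plate spotter. Origin on its underside; x to the back, y left along the rail, z up (mm here). Grey slab from x -125 to +105, y +-155, its top at z 10 carries the plate. Aluminium fence on it: front face at x 45, 16 deep, 270 long, top at z 18. Five lanes at y 60, 30, 0, -30, -60.
- rail_mid (a point): Middle of the rail's top, at bench x 85, y 0, z 52 mm. The steel rail runs along bench y behind the fence, between black posts at y +-143 with tops at z 62. A cross groove in the rail's top at each of the five lanes is that lane's notch.
- plate: Loose white plate on glass, 100 (x) x 200 (y) x 5 mm, 0.22 kg. Origin at the centre of its underside, x to the back, y along the fence. Starts on the slab 4 to 13 mm short of the fence, up to 0.03 rad askew. Fully home its back edge lies along the fence: origin at bench x -5 mm, front edge at bench x -55 mm.
- straightedge: Loose steel straightedge 30 (x) x 220 (y) x 6 mm with an upright black grip in its middle, 16 (x) x 80 (y) mm, from z 6 to 36. 0.26 to 0.38 kg, centre of mass in the middle, both long edges alike. Origin at the centre of its underside. Starts flat on the worktop left of the bench. Flush, its centre line is 65 mm in front of the plate's origin.
- head (a joint): Blue spotting head along the rail, m: 0 at the left end to 0.19 at the right (bench y = 0.095 - value); starts at 0 to 0.022. Notches at 0.035, 0.065, 0.095, 0.125, 0.155. Slides with about 1 N of friction; a spring ball drops into a groove from 4 mm away and draws the head to its centre; 8 to 12 N pull it out again.
- head_grip (a point): Middle of the head's upright black grip, 30 (x) x 24 (y) mm, bench z 70 to 104; this point is at bench x 85, z 90. Take it from above, fingers closing along the rail. The carriage below is 42 x 44 mm, its top at z 70. From it an arm with a glass capillary reaches 62 mm from the grip's centre over the plate, top at z 101.
- dot_red: Red round sticker 15 mm across, 1 mm thick, on top of the fence at the lane to be spotted next. Origin at its centre; axes as the bench's. It is at lane y = +30, 0 or -30 of the bench.
- dot_yellow: Yellow sticker, as the red one, at another lane.
- dot_green: Green sticker, as the red one, at another lane.
- vial_a: Clear sample vial with a red cap, 24 mm across, 58 mm high, standing to the right behind the bench. Origin under its centre. Leave alone.
- vial_b: Another such vial. Leave alone.
- solvent_bottle: White plastic bottle with a screw cap, 49 mm across, 117 mm high, to the right of the vials. Origin under its centre. Leave alone.
- beaker: Glass beaker, 69 mm across, 86 mm high, far to the left behind the straightedge. Origin under its centre. Leave alone.
Things that resemble listed ones, but are neither listed nor needed, are in the scene too. There is more than one size of the plate; the job needs the larger.

How it is judged (in metres and radians):
On the way, in this order (a step that is already met when the one before it is completed fails the run):
1. The plate is home against the fence and the straightedge lies flush along its front edge, let go (x of plate in the frame of bench above -0.0075 m and angle between the y axis of plate and the y axis of bench, either way round below 0.025 rad and x of straightedge in the frame of plate between -0.0675 and -0.0625 m and y of straightedge in the frame of plate between -0.03 and 0.03 m and z of straightedge in the frame of plate between -0.0025 and 0.0025 m and angle between the y axis of straightedge and the y axis of plate, either way round below 0.025 rad and contact force between the fingers and straightedge below 0.3 N and linear speed of straightedge below 0.01 m/s), for 0.2 s.
2. The head is held in the notch of the red dot's lane (y of head_grip in the frame of dot_red between -0.0016 and 0.0016 m and velocity of joint head between -0.004 and 0.004 m/s and contact force between the fingers and head above 2 N), for 0.3 s.
At the end, for the whole second after the job is handed in: Ends holding: fingers grip the head (over 2 N), still, within 1.6 mm of the red lane's notch. Plate within 2.5 mm of home and 0.025 rad of the fence; straightedge flat, let go, within 2.5 mm of flush, 0.025 rad of parallel and 30 mm of centred on the plate's front edge. Bystanders undisturbed (all of step 1 and all of step 2); the arm keeps its last pose, push and grip.
It fails at once if the sample vial is pushed over 20 mm away or tipped over 0.35 rad (distance of vial_a from where it was at the start of the episode above 0.02 m or angle between vial_a's own z axis and vertical above 0.35 rad).
It fails at once if the sample vial is pushed over 20 mm away or tipped over 0.35 rad (distance of vial_b from where it was at the start of the episode above 0.02 m or angle between vial_b's own z axis and vertical above 0.35 rad).
It fails at once if the solvent bottle is pushed over 20 mm away or tipped over 0.35 rad (distance of solvent_bottle from where it was at the start of the episode above 0.02 m or angle between solvent_bottle's own z axis and vertical above 0.35 rad).
It fails at once if the beaker is pushed over 20 mm away or tipped over 0.35 rad (distance of beaker from where it was at the start of the episode above 0.02 m or angle between beaker's own z axis and vertical above 0.35 rad).
It also fails if it takes over 58 s, if anything falls off the work surface, if the arm or the gripper's body presses on something with over 40 N, if the wrist force passes 120 N, or if a joint passes its speed limit or range.

## Robot

A 6-joint arm with a two-finger parallel gripper is mounted at the origin on a cart in front of the work surface, level with it; the furniture and walls round the work are solid. World frame = base frame: x ahead of the robot, y to its left, z up, the work surface at z = 0. Lengths are in mm, angles in rad, forces in N, time in s.
With the tool pointing down it reaches from about 325 to 875 mm from the base axis. Payload 4.4 kg.
Tool frame: the origin (TCP) lies on the centre line of the jaws, within the pads' length; the fingertips stand ahead of it and the grasp point (between the pads) lies 6 mm ahead of it (ctrl.tcp_to_tips is the z of the fingertips in the tool frame, in mm); z points along the fingers, y is the line along which they close (so a half turn about z gives the same grasp; the last joint's range is limited). The gripper opens to 85 mm and grips with 20 to 120 N. Pads are 22 mm wide; open, the fingers measure 114 mm over their backs; the gripper's body (76 mm by 85 mm) begins 54 mm behind the grasp point. The pads swing forward as they close: fully open they stand 13 mm farther back than shut.
Start: joints at [-1.419, 0.207, 1.542, -0, 1.393, -0.15], TCP at [170.9, -549.018, 256.282] pointing down, gripper open.
Joint ranges: [-2.73, 2.73], [-0.86, 2.22], [0.23, 2.46], [-1.11, 4.25], [0.08, 2.63], [-2.82, 2.82]. Speed limits (rad/s): [2.79, 2.79, 3.14, 3.14, 3.14, 3.14].

## Interface

Orientations are given as a 3x3 rotation matrix whose columns are the frame's x, y, z axes.
In Python, from plant import ctrl, sensors, optics gives the robot as it stands. Calls block until the motion is done:
- ctrl.move_ptp(position, orientation): joint-space move of the TCP to a pose.
- ctrl.move_l(position, rot=None, vel=150, threshold=None): straight line of the TCP; rot=None keeps the orientation; vel is the mean speed in mm/s. With threshold (N) it stops when the force on the tool has changed by that much, and returns True; else False.
- ctrl.set_joints(angles): joint-space move.
- ctrl.gripper_to(opening, force=None): finger opening in mm; force is the grip in N (None keeps the last); returns when the fingers have stopped.
- ctrl.hold(seconds).
- ctrl.solve_ik(position, orientation): joint angles nearest the present ones, or None.
- sensors.read_state(): the state.
- optics.grab_frame(name): name is "scene" or "top" or "wrist"; returns (picture, depth): 480x640x3 uint8, red, green, blue; 480x640 float32, mm along the optical axis (not along the pixel's ray), 0 where there is no reading.
- optics.camera_params(name): a dict with "mtx" (3x3 intrinsics, pixels), "R" (3x3) and "t" (3): a world point X has camera coordinates R X + t; the wrist camera has in their place "T_tool_cam" (4x4, takes a point from camera to tool coordinates, whose origin is the TCP and whose axes are the flange's). Camera axes: x right, y down, z forward; pixel columns grow to the right and rows downward; lengths in mm; the calibration is good to about 2 mm. A picture is of the moment at which its call begins: read the wrist's pose just before it. camera_params takes no time and is no camera call.
A pose or a line that the arm cannot do raises ctrl.MotionError and nothing moves.
- ctrl.finish_job(): hands the job in; it is judged then, once.
The state is a dict: "t": time; "q": joint angles; "qvel": joint speeds; "tau": joint torques, N m; "eef_pos": TCP position; "eef_rot": TCP orientation; "force": force on the tool from outside, world axes, zero at the start; "wrist_torque": the same for the moment, N m; "grip_width": finger opening in mm; "grasp_force": force on a finger pad.
Only numpy, scipy, OpenCV 4.12 (cv2) and the standard library are available. Lean on these libraries where they do the work, as an engineer would, in place of code of your own. Each camera call takes 0.05 s, during which the arm holds its last target. There are 200 camera calls.

## Working session

There is one attempt and no reset: what is moved stays moved. The work goes in short steps, each a Python script; the robot and the scene stay as the last script left them, time stands still between calls to the robot, and variables do not carry over. Pictures are saved under pics/ and viewed, at most 11 in all, crops included, and the job is handed in when it is done.

```bash
ls; mkdir -p pics
python3 - <<'E'
from plant import ctrl,sensors,optics
import cv2,numpy as np
for n in("scene","top"):
    p,d=optics.grab_frame(n); cv2.imwrite(f"pics/{n}0.png",p[:,:,::-1]); np.save(f"{n}0.npy",d); c=optics.camera_params(n)
    print(n,c["mtx"].tolist(),c["R"].round(3).tolist(),c["t"])
print(optics.camera_params("wrist"),ctrl.tcp_to_tips,sensors.read_state()["t"])
E
```

```text
pics
scene [[579.6563610221662, 0.0, 313.2939192583912], [0.0, 579.6563610221662, 234.7647853322224], [0.0, 0.0, 1.0]] [[-0.486, -0.874, -0.004], [-0.478, 0.27, -0.836], [0.731, -0.404, -0.549]] [ 325.41725983  334.09148224 1099.66800774]
top [[561.7800827663283, 0.0, 323.49130026469766], [0.0, 561.7800827663283, 233.84219962083498], [0.0, 0.0, 1.0]] [[-0.017, -1.0, -0.018], [-0.997, 0.018, -0.071], [0.072, 0.017, -0.997]] [  55.48800001  608.42768582 1305.15228815]
{'mtx': array([[367.63606218,   0.        , 317.26434675],
       [  0.        , 367.63606218, 240.49638593],
       [  0.        ,   0.        ,   1.        ]]), 'T_tool_cam': array([[-6.28694234e-04, -9.50483168e-01, -3.10775404e-01,
         7.94622027e+01],
       [ 9.99999741e-01, -7.06010481e-04,  1.36294593e-04,
        -5.20206611e-01],
       [-3.48956409e-04, -3.10775238e-01,  9.50483366e-01,
        -1.16491563e+02],
       [ 0.00000000e+00,  0.00000000e+00,  0.00000000e+00,
         1.00000000e+00]])} 25.0 0.1
```

View pics/top0.png

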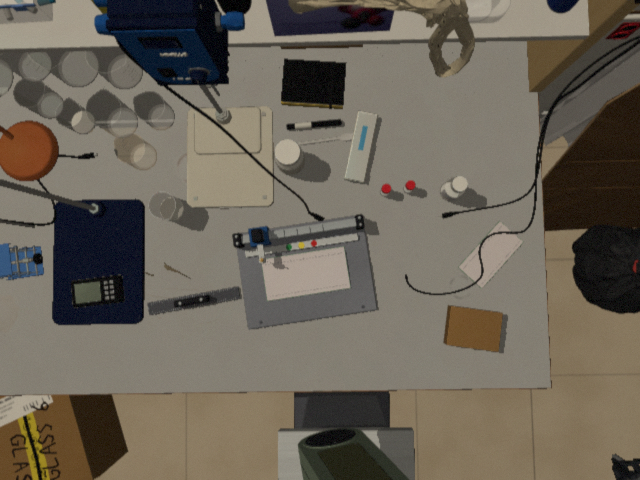

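View pics/scene0.png

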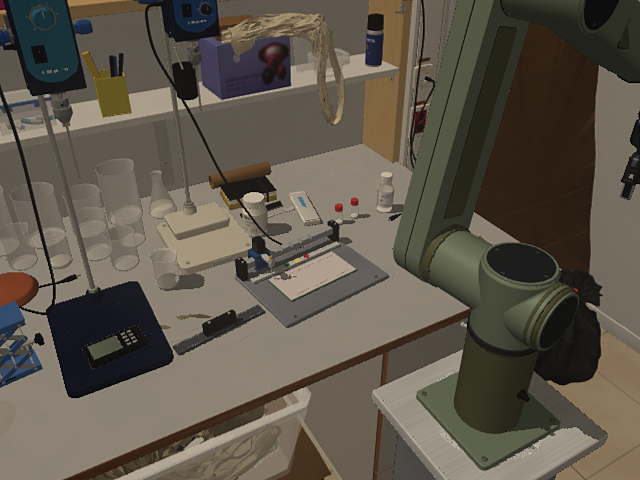

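The top picture shows the bench slab around (307,273), with the white plate at (306,273), the blue head at (260,236), and dots at about (290,247) green, (301,245) yellow and (314,243) red. The straightedge is at (195,300) with its black grip in the middle.

Possible mix-ups:
- **Plate:** (306,273) on the slab. The pinkish card at (491,255) and the block at (474,328) are not it.
- **Straightedge:** (195,300). The pen at (315,125) is not it.
- **Head:** (260,236). The blue things at (20,262) and (165,50) are not it.
- **Red dot:** (314,243). The vial caps at (386,189) and (410,185) are not it.

Next is a close crop, plus rough positions.

```bash
cat > h.py <<'E'
from plant import ctrl,sensors,optics
import cv2,numpy as np
def ray(name,uv,z,T=None):
    """pixels -> world points on plane z. T: tool pose (pos,rot) for wrist"""
    c=optics.camera_params(name); uv=np.atleast_2d(np.asarray(uv,float))
    d=np.c_[uv,np.ones(len(uv))]@np.linalg.inv(c["mtx"]).T
    if name=="wrist":
        M=c["T_tool_cam"]; R=T[1]@M[:3,:3]; o=T[1]@M[:3,3]+T[0]
    else: R=c["R"].T; o=-R@c["t"]
    d=d@R.T
    return o+d*((z-o[2])/d[:,2])[:,None]
def proj(X,T):
    c=optics.camera_params("wrist"); M=c["T_tool_cam"]; R=T[1]@M[:3,:3]; o=T[1]@M[:3,3]+T[0]
    p=(np.atleast_2d(X)-o)@R@c["mtx"].T
    return p[:,:2]/p[:,2:]
def snap(fn=None):
    s=sensors.read_state(); T=(np.array(s["eef_pos"]),np.array(s["eef_rot"]))
    p,d=optics.grab_frame("wrist")
    if fn: cv2.imwrite("pics/"+fn,p[:,:,::-1]); 
    np.savez("last.npz",p=p,d=d,pos=T[0],rot=T[1])
    return p,d,T
def down(a):
    """tool down, tool x at world yaw a (x axis=(cos a,sin a))"""
    c,s=np.cos(a),np.sin(a)
    return np.array([[c,s,0],[s,-c,0],[0,0,-1.]])
def st(): 
    s=sensors.read_state(); return dict(t=round(s["t"],2),p=np.round(s["eef_pos"],1).tolist(),f=np.round(s["force"],1).tolist(),w=round(s["grip_width"],1),g=round(s["grasp_force"],1))
E
python3 - <<'E'
from h import *
p=cv2.imread("pics/top0.png"); c=cv2.resize(p[190:340,140:390],None,fx=3.2,fy=3.2,interpolation=cv2.INTER_CUBIC); cv2.imwrite("pics/crop.png",c)
print(ray("top",[[247,328],[377,310],[237,240],[361,222]],10).round()) 
print(ray("top",[[193,300],[150,307],[241,295]],6).round(),ray("top",[[290,247],[301,245],[314,243]],19).round())
s=sensors.read_state();print(s["eef_rot"])
E
```

```text
[[391. 229.  10.]
 [428. -78.  10.]
 [599. 252.  10.]
 [637. -45.  10.]]
[[458. 358.   6.]
 [443. 461.   6.]
 [468. 244.   6.]] [[580. 125.  19.]
 [584.  98.  19.]
 [588.  68.  19.]]
[[ 9.54800106e-01  2.97248462e-01 -3.31416791e-04]
 [ 2.97248478e-01 -9.54797782e-01  2.13012279e-03]
 [ 3.16739706e-04 -2.13235460e-03 -9.99997676e-01]]
```

View pics/crop.png

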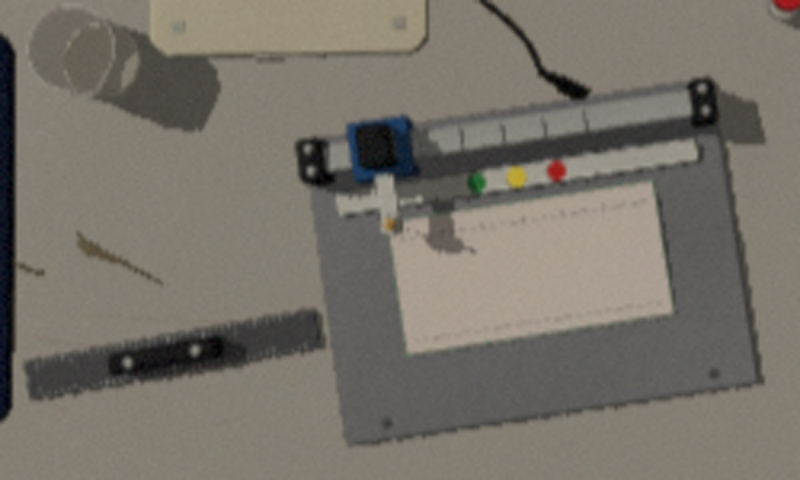

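The crop confirms the choices: red is the third dot, at crop (556,170), which is lane y = -30. The head grip is at (377,145), the straightedge grip at (165,355) and the plate at (530,268). Next I move over the bench for one close wrist view.

Run:
```python
from h import *
ctrl.move_ptp([540,190,290],down(0.125)); 
p,d,T=snap("w1.png"); print(st())
```

```text
{'t': 3.06, 'p': [540.3, 189.2, 289.9], 'f': [0.3, -0.2, 1.1], 'w': 85.1, 'g': 0.0}
```

View pics/w1.png

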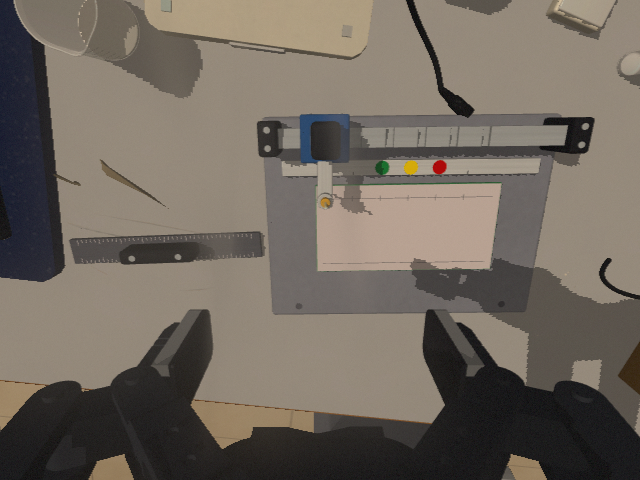

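The wrist view shows everything clearly: straightedge (72..262, 232..263) with its grip at (158,253), plate (317..500, 183..270), dots at (382,168), (411,168) and (440,167), and head grip top at (326,140). Now I measure these.

Run:
```python
from h import *
z=np.load("last.npz"); p=z["p"]; T=(z["pos"],z["rot"]); hsv=cv2.cvtColor(p,cv2.COLOR_RGB2HSV)
H,S,V=[hsv[...,i].astype(int) for i in range(3)]
roi=np.zeros(H.shape,bool); roi[155:180,360:460]=1
def cen(m): 
    n,l,s,c=cv2.connectedComponentsWithStats(m.astype(np.uint8)); k=1+s[1:,4].argmax(); return c[k],s[k,4]
D={}
for n,m in dict(green=(H>50)&(H<90),yellow=(H>18)&(H<35),red=(H<8)|(H>172)).items():
    c,a=cen(m&(S>130)&roi); D[n]=ray("wrist",c,19,T)[0]; print(n,c.round(1),a,D[n].round(1))
yv=D["green"]-D["red"]; yaw=np.arctan2(-yv[0],yv[1]); print("dots yaw",yaw)
# fence front top edge & plate: minAreaRect
roi[:]=0; roi[181:280,305:510]=1
m=((V>140)&roi).astype(np.uint8); n,l,s,c=cv2.connectedComponentsWithStats(m);k=1+s[1:,4].argmax()
cs=max(cv2.findContours((l==k).astype(np.uint8),0,1)[0],key=cv2.contourArea); r=cv2.minAreaRect(cs); b=cv2.boxPoints(r)
print("plate",b.round(1).tolist()); P=ray("wrist",b,15,T); print(P.round(1).tolist(), P[:,:2].mean(0))
# straightedge
roi[:]=0; roi[225:270,60:268]=1
m=((V<120)&roi).astype(np.uint8); n,l,s,c=cv2.connectedComponentsWithStats(m);k=1+s[1:,4].argmax(); print("bbox",s[k])
g=((V<60)&roi).astype(np.uint8); cg,a=cen(g); print("grip pix",cg,a)
cs=max(cv2.findContours((l==k).astype(np.uint8),0,1)[0],key=cv2.contourArea); b=cv2.boxPoints(cv2.minAreaRect(cs))
P=ray("wrist",b,6,T); print("se",b.round(1).tolist(),P.round(1).tolist(),P.mean(0).round(1))
print("slab front", ray("wrist",[[272,314],[526,312]],10,T).round(1).tolist())
print("screws",ray("wrist",[[131,258.5],[178,257]],36,T).round(1).tolist())
print("head grip",ray("wrist",[326,140],104,T).round(1),"notches",ray("wrist",[[388,138],[420,138],[454,138]],52,T).round(1).tolist())
```

```text
green [381.7 167.3] 131 [581.1 126.9  19. ]
yellow [410.5 167. ] 158 [585.1  97.3  19. ]
red [439.3 166.6] 154 [589.1  67.6  19. ]
dots yaw 0.1341383844500155
plate [[316.0, 270.0], [316.0, 181.0], [500.0, 181.0], [500.0, 270.0]]
[[456.4, 180.6, 15.0], [558.0, 193.0, 15.0], [582.0, -1.3, 15.0], [482.4, -29.6, 15.0]] [519.68214848  85.69642869]
bbox [  69  231  197   34 5058]
grip pix [157.67901235 252.71527778] 1296
se [[68.80000305175781, 237.6999969482422], [264.3999938964844, 230.5], [265.3999938964844, 259.20001220703125], [69.9000015258789, 266.3999938964844]] [[457.6, 465.3, 6.0], [493.6, 244.2, 6.0], [459.0, 240.3, 6.0], [421.9, 467.1, 6.0]] [458.  354.2   6. ]
slab front [[390.5, 226.3, 10.0], [430.9, -79.0, 10.0]]
screws [[454.0, 381.0, 36.0], [461.9, 330.8, 36.0]]
head grip [[605.1 190.6 104. ]] notches [[611.6, 132.1, 52.0], [615.2, 102.6, 52.0], [619.1, 71.2, 52.0]]
```

Run:
```python
from h import *
yaw=0.133; B=lambda x,y,z: np.array([533.3+x*np.cos(yaw)-y*np.sin(yaw),90.2+x*np.sin(yaw)+y*np.cos(yaw),z])
for s in(-1,1):
    for q in [([458,355.5,34],down(.16+s*np.pi/2)),(B(-85,0,44),down(yaw+s*np.pi/2))]:
        r=ctrl.solve_ik(*q); print(s, None if r is None else np.round(r,2))
for y in(90,-30):
    for a in (0,np.pi): r=ctrl.solve_ik(B(85,y,99),down(yaw+a)); print(y,a,None if r is None else np.round(r,2))
a=.16-np.pi/2
ctrl.move_ptp([458,355.5,140],down(a)); ctrl.gripper_to(55,force=40)
p,d,T=snap("w2.png"); print(st())
X=np.array([[454,381,36],[461.9,330.8,36]]); print(proj(X,T))
```

```text
-1 [ 0.51  0.49  1.68 -0.    0.97 -2.79]
-1 None
1 [ 0.51  0.49  1.68 -0.    0.97  0.35]
1 [-0.02  0.26  1.99 -0.    0.89 -0.15]
90 0 [ 0.17  0.49  1.51 -0.    1.14  1.61]
90 3.141592653589793 [ 0.17  0.49  1.51 -0.    1.14 -1.53]
-30 0 [-0.02  0.47  1.54 -0.    1.13  1.41]
-30 3.141592653589793 [-0.02  0.47  1.54 -0.    1.13 -1.73]
{'t': 7.18, 'p': [458.0, 355.5, 140.0], 'f': [0.6, 0.2, -1.2], 'w': 55.0, 'g': 0.0}
[[316.7208522  288.22453826]
 [316.94919516 213.11294937]]
```

View pics/w2.png

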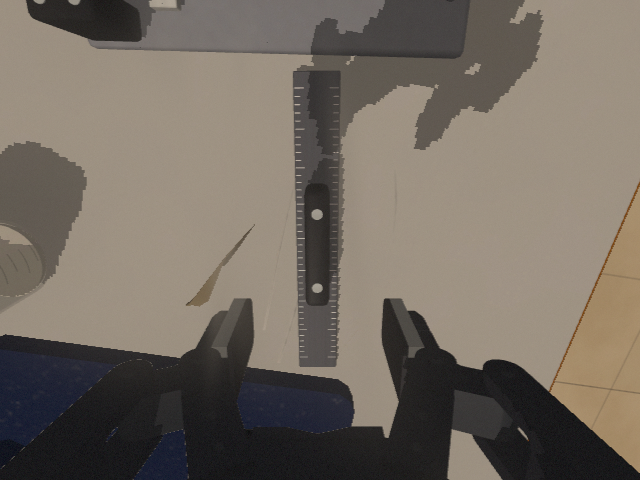

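The two grip screws appear at (317,214) and (317,288), matching the prediction within 1 px. I'll turn the tool half round to suit the last joint's range, then grasp and carry.

```bash
cat >> h.py <<'E'
yaw=0.133
B=lambda x,y,z: np.array([533.3+x*np.cos(yaw)-y*np.sin(yaw),90.2+x*np.sin(yaw)+y*np.cos(yaw),z])
def Binv(X):
    d=np.asarray(X)[:2]-[533.3,90.2]; c,s=np.cos(yaw),np.sin(yaw); return np.round([c*d[0]+s*d[1],-s*d[0]+c*d[1]],1)
E
python3 - <<'E'
from h import *
a=.16+np.pi/2
ctrl.move_ptp([458,355.5,110],down(a))
ctrl.move_l([458,355.5,34],vel=80,threshold=8); print(st())
ctrl.gripper_to(5,force=50); print(st())
ctrl.move_l([458,355.5,95],vel=100); print(st())
ctrl.move_l(B(-95,0,95),rot=down(yaw+np.pi/2),vel=150)
ctrl.move_l(B(-95,0,50),vel=80); ctrl.hold(.2)
print(st(), ctrl.move_l(B(-95,0,41),vel=15,threshold=4),st())
p,d,T=snap("w3.png")
E
```

```text
{'t': 10.93, 'p': [458.6, 355.8, 34.6], 'f': [0.7, -0.7, -0.7], 'w': 54.6, 'g': 0.0}
{'t': 11.37, 'p': [458.6, 355.8, 34.7], 'f': [0.7, 0.1, 1.6], 'w': 15.1, 'g': 49.8}
{'t': 12.12, 'p': [457.3, 355.2, 94.4], 'f': [-0.3, -0.7, -3.3], 'w': 15.1, 'g': 49.0}
{'t': 15.04, 'p': [439.8, 77.6, 50.6], 'f': [-1.1, 0.0, -3.7], 'w': 15.1, 'g': 49.0} True {'t': 15.48, 'p': [439.4, 77.6, 44.6], 'f': [0.1, -0.3, 4.2], 'w': 14.9, 'g': 50.1}
```

View pics/w3.png

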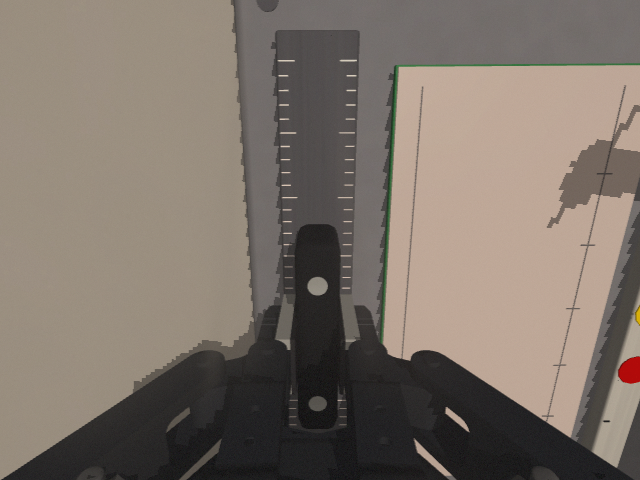

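The straightedge is gripped, flat on the slab and clear of the plate: its edge is at column 355 and the plate's at 395. The left ends are at rows 30 and 66, so it is about centred. Now I push it home.

Run:
```python
from h import *
s=sensors.read_state()["eef_pos"]; z=s[2]
ctrl.move_l(B(-95,0,z+.3),vel=20); ctrl.hold(.2); print(st())
r=ctrl.move_l(B(-64,0,z+.3),vel=12,threshold=12); s=st(); print(r,s,Binv(s["p"]))
ctrl.hold(.3); s=st(); print(s,Binv(s["p"]))
p,d,T=snap("w4.png"); print(proj([B(45,30,18),B(45,100,18),B(-55,100,15)],T))
```

```text
{'t': 15.98, 'p': [438.9, 77.6, 44.6], 'f': [0.4, 0.1, -1.6], 'w': 15.0, 'g': 49.2}
True {'t': 17.95, 'p': [463.6, 80.9, 44.7], 'f': [-0.4, 0.7, 4.0], 'w': 15.1, 'g': 50.2} [-70.3   0. ]
{'t': 18.25, 'p': [463.6, 80.8, 44.7], 'f': [0.1, -0.1, 5.7], 'w': 15.3, 'g': 50.4} [-70.3  -0.1]
[[600.04743549 248.90156583]
 [647.72962639  60.66839502]
 [361.51941547  62.31910049]]
```

View pics/w4.png

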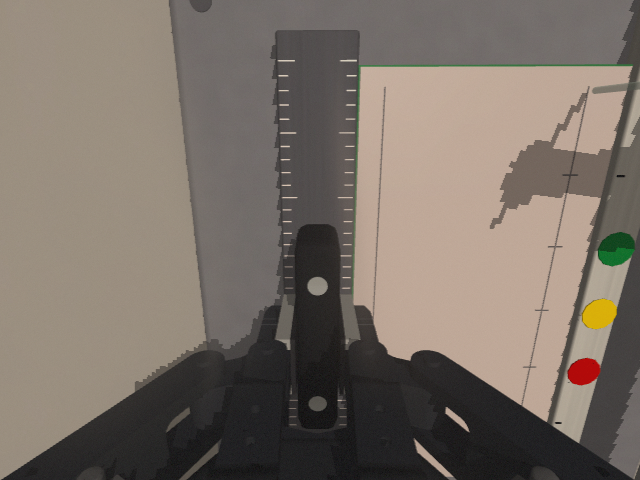

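The plate is flush with the straightedge (common edge at column 358) and the stop came at bench x -70.3, as expected. I'll press once more to confirm, then release and check.

Run:
```python
from h import *
s=st(); z=s["p"][2]
r=ctrl.move_l(B(-66,0,z),vel=8,threshold=18); s=st(); print(r,s,Binv(s["p"]))
r=ctrl.move_l(np.array(s["p"])-[0,0,1.0],vel=10,threshold=6); s=st(); print(r,s)
ctrl.gripper_to(35); ctrl.hold(.3); s=st(); print(s)
p,d,T=snap(); 
ctrl.move_l(np.array(s["p"])+[0,0,150],vel=150)
p,d,T=snap("w5.png"); print(st())
```

```text
False {'t': 19.36, 'p': [464.2, 80.9, 44.9], 'f': [-11.9, -2.5, 14.2], 'w': 15.3, 'g': 51.5} [-69.7  -0.1]
True {'t': 19.67, 'p': [463.9, 80.9, 44.8], 'f': [0.1, 0.5, 3.0], 'w': 15.5, 'g': 50.0}
{'t': 20.29, 'p': [462.2, 80.9, 43.7], 'f': [0.9, 0.0, -0.1], 'w': 34.8, 'g': 0.0}
{'t': 21.54, 'p': [461.3, 80.9, 192.5], 'f': [-0.4, 0.6, 0.0], 'w': 35.3, 'g': 0.0}
```

View pics/w5.png

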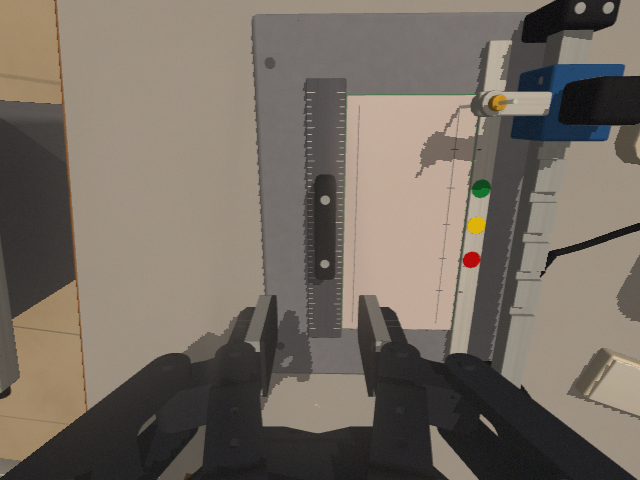

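The plate and straightedge look flush along column 346, the straightedge is released, and the head grip is visible near (605,100). I'll check the seams numerically and locate the head.

Run:
```python
from h import *
z=np.load("last.npz"); p=z["p"]; T=(z["pos"],z["rot"]); g=cv2.cvtColor(p,cv2.COLOR_RGB2GRAY)
for r in(110,200,285): print(r,g[r-1:r+2,336:356].mean(0).astype(int),ray("wrist",[[346,r]],15,T)[0].round(1))
for r in(115,260,300):
  c0=int(proj([B(45,0,15)],T)[0][0]); print(r,g[r-1:r+2,440:492].mean(0).astype(int)[::2])
e=ray("wrist",[[324,200],[324.5,264]],46,T); print("screws",[Binv(x) for x in e], "exp x -70 at end")
e=ray("wrist",[[346.5,110],[343.5,285]],15,T); print("seam",[Binv(x) for x in e])
```

```text
110 [ 90  89  89  88  88  90  88  86  86  88 124 173 175 175 176 177 177 178
 177 177] [466.4 170.1  15. ]
200 [ 81  89  91  90  94  94  95  97 124 166 166 167 166 167 167 167 168 168
 169 162] [477.2 102.2  15. ]
285 [ 80  79  79  81  79  81 105 154 170 170 170 170 170 169 169 169 162 144
 168 169] [489.1  27.6  15. ]
115 [176 177 176 177 176 171 106 108 121 144 177 176 176 177 177 177 177 121
  97  79  83  79  69  71  78  87]
260 [175 138 175 175 175 176 176 175 175 124  75 125  61  61  62  61  61  61
  61  61  73  68  68  68  67  67]
300 [175 176 174 175 175 175 175 118 101 168 170 168 163 165 167 165 166 131
  67  66  68  66  67  67  67  68]
screws [array([-71.7,  25.6]), array([-71. , -24.3])] exp x -70 at end
seam [array([-55.3,  88.1]), array([-54.3, -56.2])]
```

The seam lies at bench x about -55 at both ends with no gap, so the plate and stop are done. Now the head, which is at bench y about 90.

Run:
```python
from h import *
ctrl.move_ptp(B(85,90,190),down(yaw)); ctrl.gripper_to(60,force=60)
ctrl.hold(.2)
r=ctrl.move_l(B(85,90,99),vel=80,threshold=8); print(r,st(),Binv(st()["p"]))
ctrl.gripper_to(5,force=60); ctrl.hold(.2); s=st(); print(s,Binv(s["p"]))
def fy(n=4):
    v=[]
    for _ in range(n): ctrl.hold(.04); v.append(np.dot(sensors.read_state()["force"][:2],[-np.sin(yaw),np.cos(yaw)]))
    return round(float(np.mean(v)),1)
print("fy0",fy())
ctrl.move_l(B(85,-24,99),vel=60); s=st(); print(s,Binv(s["p"]),fy())
for y in(-25,-26,-27,-28,-29,-30,-31,-32):
    ctrl.move_l(B(85,y,99),vel=20); f=fy(); print(y,Binv(sensors.read_state()["eef_pos"]),f)
snap("w6.png"); print(st())
```

```text
False {'t': 24.94, 'p': [606.3, 190.8, 99.8], 'f': [0.2, 1.4, 0.5], 'w': 60.1, 'g': 0.0} [85.7 90. ]
{'t': 25.56, 'p': [605.9, 190.8, 99.7], 'f': [-1.2, 0.2, 5.6], 'w': 22.9, 'g': 61.3} [85.3 90.1]
fy0 -0.2
{'t': 27.77, 'p': [621.2, 78.2, 99.7], 'f': [-0.4, 2.6, 5.7], 'w': 23.3, 'g': 61.7} [ 85.5 -23.6] 3.2
-25 [ 85.5 -25. ] 1.2
-26 [ 85.5 -26.4] -0.3
-27 [ 85.5 -27.5] 0.1
-28 [ 85.5 -28.9] -1.3
-29 [ 85.5 -29.9] -0.6
-30 [ 85.5 -30.6] -0.9
-31 [ 85.5 -31.1] 1.6
-32 [ 85.5 -31.5] 3.3
{'t': 31.32, 'p': [622.2, 70.3, 99.7], 'f': [-1.1, 3.3, 6.3], 'w': 22.9, 'g': 61.6}
```

View pics/w6.png

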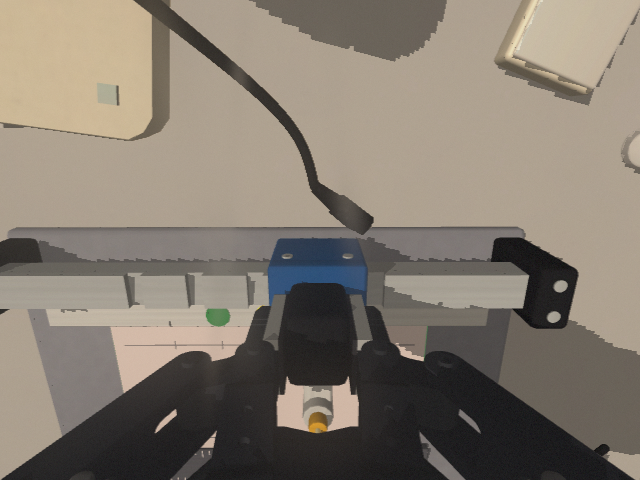

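The head has clicked in: the lateral force reverses near y = -30.9, where the notch pulls it in. The red dot is hidden under the head and the green one is two lanes to the left at (218,316). I'll relieve the side force and hand in.

Run:
```python
from h import *
def rd():
    ctrl.hold(.15); s=sensors.read_state(); print(Binv(s["eef_pos"]),np.dot(s["force"][:2],[-np.sin(yaw),np.cos(yaw)]).round(1),s["grasp_force"].__round__(1))
for y in(-31.4,-30.9): ctrl.move_l(B(85,y,99),vel=10); rd()
p,d,T=snap("w7.png"); s=sensors.read_state()["t"]; print(s)
p2,_=optics.grab_frame("top"); hsv=cv2.cvtColor(p2,cv2.COLOR_RGB2HSV)
cv2.imwrite("pics/f.png",cv2.resize(p2[190:340,140:390,::-1],None,fx=3.2,fy=3.2,interpolation=cv2.INTER_CUBIC))
# rail ends: post edges and visible notch lines vs head in wrist picture
print(proj([B(85,30,52),B(85,0,52),B(63,-8.9,70),B(106,-8.9,70),B(106,-52.9,70)],T).round())
```

```text
[ 85.5 -31.3] 1.8 61.6
[ 85.5 -31.2] 1.2 61.6
32.175
[[194. 291.]
 [255. 291.]
 [270. 352.]
 [266. 265.]
 [369. 265.]]
```

View pics/w7.png

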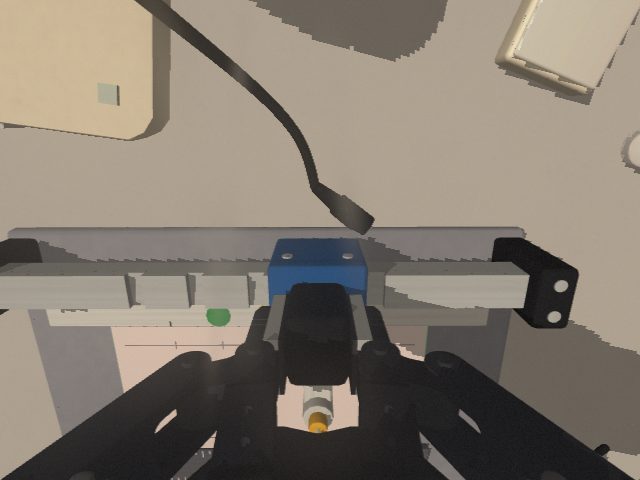

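The visible groove lines (columns 128, 188, 248) are about 6 px left of prediction. I'll zoom in to see whether they are groove centres or edges.

Run:
```python
from h import *
p=cv2.imread("pics/w7.png"); a=cv2.resize(p[255:320,100:400],None,fx=2.6,fy=2.6,interpolation=cv2.INTER_CUBIC)
q=cv2.imread("pics/w1.png"); b=cv2.resize(q[115:180,300:500],None,fx=3.9,fy=3.9,interpolation=cv2.INTER_CUBIC)
b=b[:, :780]; a=a[:,:780]; cv2.imwrite("pics/z.png",np.vstack([a,b]))
g=cv2.cvtColor(p,cv2.COLOR_BGR2GRAY)[275:290].mean(0).astype(int); print(g[120:140],g[180:200],g[240:272],g[364:390])
g=cv2.cvtColor(q,cv2.COLOR_BGR2GRAY)[131:142].mean(0).astype(int); print(list(enumerate(g[380:495],380)))
```

```text
[154 154 153 151 136 105  84  81  86  95 104 110 110 110 113 129 158 157
 158 158] [155 155 154 155 153 142 107  82  86  95 103 104 104 104 105 122 158 158
 158 157] [153 153 152 152 152 152 145 107  88 105 109 114 124 124 124 136 156 156
 156 156 156 156 155 154 153 154 154 143  93  80  79  80] [ 72  66  65  79  96  96  96  96  97  96  96  96  96  96  96  96  96  96
  96  93  85 110 138 140 142 144]
[(380, np.int64(138)), (381, np.int64(139)), (382, np.int64(139)), (383, np.int64(138)), (384, np.int64(135)), (385, np.int64(117)), (386, np.int64(90)), (387, np.int64(109)), (388, np.int64(132)), (389, np.int64(139)), (390, np.int64(139)), (391, np.int64(139)), (392, np.int64(133)), (393, np.int64(116)), (394, np.int64(127)), (395, np.int64(139)), (396, np.int64(139)), (397, np.int64(139)), (398, np.int64(139)), (399, np.int64(138)), (400, np.int64(139)), (401, np.int64(138)), (402, np.int64(139)), (403, np.int64(139)), (404, np.int64(139)), (405, np.int64(138)), (406, np.int64(139)), (407, np.int64(138)), (408, np.int64(139)), (409, np.int64(138)), (410, np.int64(138)), (411, np.int64
[... 1132 characters left out ...]
3, np.int64(137)), (464, np.int64(137)), (465, np.int64(138)), (466, np.int64(138)), (467, np.int64(138)), (468, np.int64(138)), (469, np.int64(138)), (470, np.int64(137)), (471, np.int64(138)), (472, np.int64(138)), (473, np.int64(138)), (474, np.int64(138)), (475, np.int64(138)), (476, np.int64(137)), (477, np.int64(137)), (478, np.int64(137)), (479, np.int64(138)), (480, np.int64(137)), (481, np.int64(131)), (482, np.int64(112)), (483, np.int64(122)), (484, np.int64(135)), (485, np.int64(135)), (486, np.int64(136)), (487, np.int64(134)), (488, np.int64(123)), (489, np.int64(100)), (490, np.int64(107)), (491, np.int64(131)), (492, np.int64(137)), (493, np.int64(137)), (494, np.int64(137))]
```

View pics/z.png

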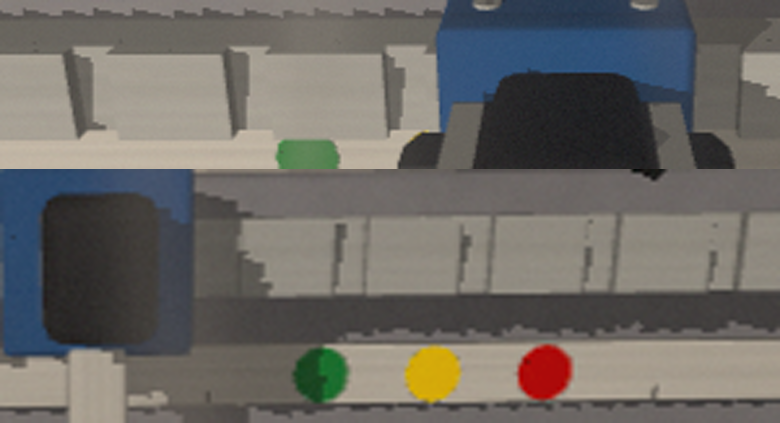

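The groove is about 8 mm wide (386–394 in w1). In w7 the shadow hides its right part, so its centre is near column 255, as predicted, and the head is in the notch. I'll back off to balance the side force and finish.

Run:
```python
from h import *
def rd():
    ctrl.hold(.15); v=[]
    for _ in range(4):
        ctrl.hold(.04); s=sensors.read_state(); v.append(np.dot(s["force"][:2],[-np.sin(yaw),np.cos(yaw)]))
    f=np.mean(v).round(1); print(Binv(s["eef_pos"]),f,round(s["grasp_force"],1),round(s["t"],1)); return f
for y in(-30.5,-30.1,-29.7,-29.3,-28.9):
    ctrl.move_l(B(85,y,99),vel=10)
    if rd()<=-0.6: break
```

```text
[ 85.5 -30.9] 0.6 61.6 32.8
[ 85.5 -30.7] -0.3 61.6 33.4
[ 85.5 -30.4] -0.6 61.6 33.9
```

Run:
```python
from h import *
ctrl.move_l(B(85,-30.0,99),vel=10); ctrl.hold(.8); print(st())
print(ctrl.finish_job())
```

```text
{'t': 34.98, 'p': [622.1, 71.3, 99.7], 'f': [-0.6, -0.4, 5.3], 'w': 23.3, 'g': 61.6}
the job is handed in; nothing more can be done
None
```

The job is handed in at about 35 s: by my measurements the plate is home with the straightedge released flush along its front edge, and the head is held still in the red dot's notch; the bystanders were not re-checked in a final picture and no verdict was returned.

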